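# Load two guide shoes into the sloping feed rail

### The arm

A 6-joint arm with a two-finger parallel gripper is mounted at the origin on the work surface. World frame = base frame: x ahead of the robot, y to its left, z up, the work surface at z = 0. Lengths are in m, angles in rad, forces in N, time in s.
With the tool pointing down it reaches from about 0.325 to 0.775 m from the base axis. Payload 5.5 kg.
Tool frame: the origin (TCP) lies between the finger pads; the fingertips stand 8 mm ahead of it and the grasp point (between the pads) lies 11 mm behind it (tcp_to_tips is the distance from the TCP to the fingertips, in m); z points along the fingers, y is the direction in which the jaws open and shut (so a half turn about z gives the same grasp; the last joint's range is limited). The gripper opens to 88 mm and grips with 3 to 60 N. Pads are 20 mm wide; open, the fingers measure 115 mm over their backs; the gripper's body (75 mm by 178 mm) begins 61 mm behind the grasp point.
Start: joints at [1.162, 0.091, 1.231, -0, 1.82, -0.057], TCP at [0.207, 0.563, 0.202] pointing down, gripper open.
Joint ranges: [-2.87, 2.87], [-0.86, 2.18], [0.17, 2.46], [-1.51, 4.65], [0.06, 2.69], [-2.65, 2.65]. Speed limits (rad/s): [2.57, 2.57, 3.01, 3.14, 3.14, 3.14].

### API

Orientations are given as a unit quaternion [w, x, y, z].
In Python, from bench import * gives the robot as it stands. Calls block until the motion is done:
- move_to(position, orientation): joint-space move of the TCP to a pose.
- move_l(position, speed=0.15, orientation=None): straight line of the TCP; orientation=None keeps the orientation; speed is the mean speed in m/s.
- movej(angles): joint-space move.
- gripper_open() and close(): open the fingers fully, or close them until they stop; the grip force is fixed at half the most.
- hold(seconds).
- inverse_kinematics(position, orientation): joint angles nearest the present ones, or None.
- state(): the state.
- get_image(name): name is "scene" or "top" or "wrist"; returns a dict with "frame" (420x560x3 uint8, blue, green, red), "depth" (420x560 float32, m along the optical axis (not along the pixel's ray), 0 where there is no reading), "camera_matrix" (3x3 intrinsics, pixels), "k1" (the pictures are not rectified: a ray, as slopes to the right and down, at radius r is drawn at 1 + k1 r^2 times it, then the intrinsics apply), "view" (4x4, takes a point from world to camera coordinates). Camera axes: x right, y up, looking along -z (the intrinsics and any distortion apply to the point x, -y, -z); pixel columns grow to the right and rows downward; lengths in m; the calibration is good to about 2 mm. A picture is of the moment at which its call begins.
A pose or a line that the arm cannot do raises IKError and nothing moves.
- job_done(): hands the job in, once; it reports no verdict.
The state is a dict: "time": time; "joint_pos": joint angles; "dq": joint speeds; "joint_torque": joint torques, N m; "ee_pos": TCP position; "ee_rot": TCP orientation; "ft_force": force on the tool from outside, world axes, zero at the start; "moment": the same for the moment, N m; "finger_gap": finger opening in m.
Only numpy, scipy, OpenCV 4.12 (cv2) and the standard library are available. Lean on these libraries where they do the work, as an engineer would, in place of code of your own. Each camera call takes 0.05 s, during which the arm holds its last target.

### The job

Slide the two round-nosed guide shoes, one after the other, down into the sloping slotted rail from its open upper mouth, both with the round nose leading downhill and the tang up through the slot. Push the first home until you feel it press on the plunger of the stop in the rail, and the second until you feel it press on the first; push lightly, for the stop is clamped only loosely and must not be shoved out of its setting. Leave both there, let go, and leave the wide square-ended block and the other things on the bench where they lie.

Things in the scene. Friction and masses are not known exactly. Their poses are not given: they have to be found in the camera images.
- rail: aluminium slotted tube on a fixed stand, sloping 25 degrees. Origin: on its inner floor, mid-width, at the mouth (upper end), 108 mm above the bench. x along the rail, uphill out of the mouth (about away from the robot, within 0.3 rad); z square to the floor, out through the slot. Tube from x = -190 to 0 mm; inside 43 mm wide, 25 high. Friction may keep shoes from running down by themselves
- rail_slot (a point): middle of the slot in the tube's top, at the mouth, level with the upper face of the lips, 29 mm above the rail floor; axes as the rail's. Lips 4 mm thick, side walls 5 mm; the slot between the lips is 22 mm wide, runs the whole length and is open at the mouth
- apron_end (a point): middle of the outer edge of the apron, on the floor: beyond the mouth the tube's floor goes on as a bare flat plate, 53 mm wide, to 55 mm uphill of the mouth; axes as the rail's
- stop: steel stop block in the rail, 38 mm wide, 22 high; its knob (22 mm diameter) stands through the slot to 46 mm above the rail floor. Origin: middle of its uphill face, at the rail floor, 170 to 155 mm below the mouth; axes as the rail's. From this face a 16 mm round plunger, set by screw, sticks out uphill by 5 to 35 mm, not measured: its tip is what shoes stop on, felt only by touch. The block slips downhill if pushed with over 16 N
- shoe_a: guide shoe lying flat: grey plastic block 70 mm long, 40 wide, 22 high; nose end (+x) half-round, radius 20, tail end (-x) square. On top an upright steel tang to hold it by: 30 mm along x, 12 thick along y, from 22 to 78 mm above the underside, centred 8 mm from the middle towards the tail. 0.13 to 0.25 kg. Origin: centre of underside; x to the nose, z up along the tang
- shoe_b: second guide shoe lying flat: grey plastic block 70 mm long, 40 wide, 22 high; nose end (+x) half-round, radius 20, tail end (-x) square. On top an upright steel tang to hold it by: 30 mm along x, 12 thick along y, from 22 to 78 mm above the underside, centred 8 mm from the middle towards the tail. 0.13 to 0.25 kg. Origin: centre of underside; x to the nose, z up along the tang
- shoe_a_nose (a point): the nose of shoe_a: tip of the round nose at the underside, 35 mm from the shoe's origin
- shoe_a_tail (a point): the tail of shoe_a: middle of the square tail face at the underside, 35 mm from the shoe's origin
- shoe_b_nose (a point): the nose of shoe_b: tip of the round nose at the underside, 35 mm from the shoe's origin
- shoe_b_tail (a point): the tail of shoe_b: middle of the square tail face at the underside, 35 mm from the shoe's origin
- wide_block: not for this rail: block like the shoes, grey with the same steel tang, but 58 mm wide, 70 mm long and square at both ends. Origin: centre of the underside. Leave alone
- wrench: steel wrench lying flat, 170 mm long along x. Leave alone
- wheel: dark steel flanged wheel lying flat, 84 mm diameter, 34 mm high. Origin: centre of the underside. Leave alone
- pipe_ring: short piece of pipe standing on end, 66 mm diameter, 45 mm high. Origin: centre of the underside. Leave alone
- driver: screwdriver lying on the bench, 190 mm long along x. Leave alone
- angle_iron: piece of steel angle, 160 mm long along x, 40 mm wide, 40 mm high. Leave alone
Mind the look-alikes: they are no part of the job. Leave any red look-alike of the shoe_b alone.

How it is judged:
On the way, in this order (a step that is already met when the one before it is completed fails the run):
1. one shoe is pressed, nose first, against the stop (over 3 N) ((((x of shoe_a_nose in the frame of stop between 0 and 0.04 m and y of shoe_a_nose in the frame of stop between -0.005 and 0.005 m and z of shoe_a_nose in the frame of stop between -0.005 and 0.005 m) and contact force between shoe_a and stop above 3 N) or ((x of shoe_b_nose in the frame of stop between 0 and 0.04 m and y of shoe_b_nose in the frame of stop between -0.005 and 0.005 m and z of shoe_b_nose in the frame of stop between -0.005 and 0.005 m) and contact force between shoe_b and stop above 3 N))), for 0.1 s.
2. the other is pressed, nose first, against the tail of the first (over 3 N), which still presses on the stop (over 2 N) (contact force between shoe_a and shoe_b above 3 N and (((x of shoe_a_nose in the frame of stop between 0 and 0.04 m and y of shoe_a_nose in the frame of stop between -0.005 and 0.005 m and z of shoe_a_nose in the frame of stop between -0.005 and 0.005 m) and distance between shoe_b_nose and shoe_a_tail below 0.005 m and contact force between shoe_a and stop above 2 N) or ((x of shoe_b_nose in the frame of stop between 0 and 0.04 m and y of shoe_b_nose in the frame of stop between -0.005 and 0.005 m and z of shoe_b_nose in the frame of stop between -0.005 and 0.005 m) and distance between shoe_a_nose and shoe_b_tail below 0.005 m and contact force between shoe_b and stop above 2 N))), for 0.1 s.
At the end, for the whole second after the job is handed in: Both shoes rest in the rail (under 10 mm/s), noses downhill: one with its nose 0 to 40 mm uphill of the stop block's face and within 5 mm of its origin across and in height, the other with its nose point within 5 mm of the first one's tail point. Either may be first ((((x of shoe_a_nose in the frame of stop between 0 and 0.04 m and y of shoe_a_nose in the frame of stop between -0.005 and 0.005 m and z of shoe_a_nose in the frame of stop between -0.005 and 0.005 m) and distance between shoe_b_nose and shoe_a_tail below 0.005 m) or ((x of shoe_b_nose in the frame of stop between 0 and 0.04 m and y of shoe_b_nose in the frame of stop between -0.005 and 0.005 m and z of shoe_b_nose in the frame of stop between -0.005 and 0.005 m) and distance between shoe_a_nose and shoe_b_tail below 0.005 m)) and linear speed of each of shoe_a, shoe_b below 0.01 m/s); the robot touches nothing.
It fails at once if the stop is shoved out of its setting: moved more than 5 mm (distance of stop from where it was at the start of the episode above 0.005 m).
It fails at once if a bystander (wide block, wrench, wheel, pipe ring, screwdriver, angle iron) is moved more than 30 mm (distance of any of wide_block, wrench, wheel, pipe_ring, driver, angle_iron from where it was at the start of the episode above 0.03 m).
It also fails if it takes over 64 s, if anything falls off the work surface, if the arm or the gripper's body presses on something with over 40 N, if the wrist force passes 120 N, or if a joint passes its speed limit or range.

## Working session

There is one attempt and no reset: what is moved stays moved. The work goes in short steps, each a Python script; the robot and the scene stay as the last script left them, time stands still between calls to the robot, and variables do not carry over. Pictures are saved under pics/ and viewed, and the job is handed in when it is done.

```bash
ls; mkdir -p pics; python3 - <<'E'
from bench import *
import cv2
s=state(); print(s)
for n in ["scene","top","wrist"]:
    d=get_image(n); cv2.imwrite(f"pics/{n}0.png",d["frame"]); print(n,d["camera_matrix"],d["k1"],d["view"],(d["depth"]>0).mean())
E
```

```text
pics
{'time': 0.0, 'joint_pos': array([ 1.16229229e+00,  9.18268641e-02,  1.23185284e+00,  2.02145411e-06,
        1.81981862e+00, -5.67376114e-02]), 'dq': array([ 2.01346238e-04,  7.41357577e-05, -7.81211213e-04,  3.58073104e-05,
        6.64907345e-04, -8.78745716e-04]), 'joint_torque': array([ 1.17970998e-03, -4.46450508e+01, -4.06451011e+01,  7.00829295e-02,
        2.91383750e-02, -1.36934705e-04]), 'ee_pos': array([0.20662178, 0.5629408 , 0.20074475]), 'ee_rot': array([-2.20609101e-04,  1.74977469e-01,  9.84571977e-01, -9.26945211e-04]), 'ft_force': array([1.41036143, 0.77739267, 0.21008572]), 'moment': array([-0.01061239,  0.01745458,  0.0088751 ]), 'finger_gap': 0.08798601639275304}
scene [[439.17574184   0.         275.01057163]
 [  0.         439.17574184 212.68595966]
 [  0.           0.           1.        ]] -0.13119273651711072 [[-0.69920716  0.71461565  0.0208284   0.36914091]
 [-0.45795967 -0.47007666  0.75452029  0.121927  ]
 [ 0.54898296  0.51802742  0.65594611 -1.47485465]
 [ 0.          0.          0.          1.        ]] 0.9960374149659864
top [[470.82653521   0.         286.29569539]
 [  0.         470.82653521 206.91922346]
 [  0.           0.           1.        ]] -0.1235644606244144 [[ 2.58192136e-02 -9.99663477e-01  2.51028639e-03 -5.35441668e-02]
 [ 9.97750061e-01  2.59250525e-02  6.18280427e-02 -5.11558776e-01]
 [-6.18723154e-02  9.08286957e-04  9.98083660e-01 -1.21453219e+00]
 [ 0.00000000e+00  0.00000000e+00  0.00000000e+00  1.00000000e+00]] 0.9959396258503401
wrist [[371.12921669   0.         283.671785  ]
 [  0.         371.12921669 210.90563281]
 [  0.           0.           1.        ]] 0.03383411658036742 [[ 0.34452306  0.93877684 -0.00137654 -0.6003503 ]
 [-0.89363073  0.32750487 -0.30686263  0.03811096]
 [-0.28762471  0.10695137  0.95175282 -0.39332706]
 [ 0.          0.          0.          1.        ]] 0.995829081632653
```

View pics/scene0.png

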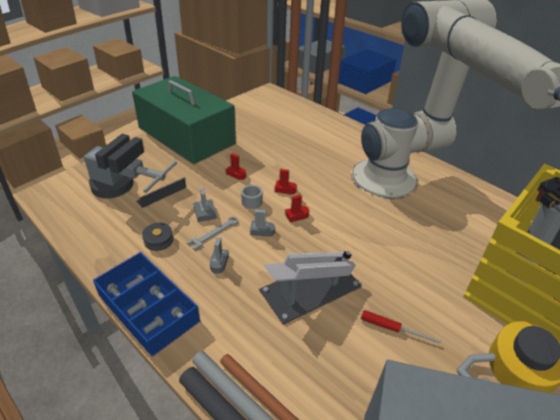

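View pics/top0.png

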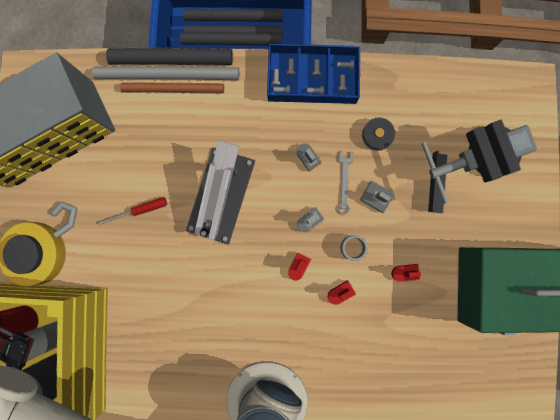

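View pics/wrist0.png

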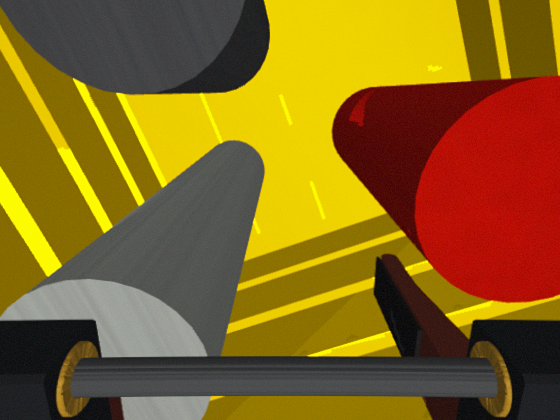

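The top view shows the rail at about (215,195), grey parts at (309,157), (310,220) and (376,197), and red look-alikes below them. I'll zoom in and turn pixels into positions.

```bash
cat > h.py <<'E'
import numpy as np, cv2
def dist(d): return np.array([d["k1"],0,0,0,0.])
F=np.diag([1.,-1.,-1.])
def ray(d,uv):
    p=cv2.undistortPoints(np.array(uv,float).reshape(-1,1,2),d["camera_matrix"],dist(d)).reshape(-1,2)
    V=d["view"]; R=V[:3,:3]; o=-R.T@V[:3,3]
    r=(R.T@(F@np.c_[p,np.ones(len(p))].T)).T
    return o,r
def onplane(d,uv,z):
    o,r=ray(d,uv); t=(z-o[2])/r[:,2]; return o+t[:,None]*r
def proj(d,P):
    V=d["view"]; R=F@V[:3,:3]; t=F@V[:3,3]
    return cv2.projectPoints(np.array(P,float).reshape(-1,1,3),cv2.Rodrigues(R)[0],t,d["camera_matrix"],dist(d))[0].reshape(-1,2)
def cloud(d):
    h,w=d["depth"].shape
    u,v=np.meshgrid(np.arange(w),np.arange(h))
    o,r=ray(d,np.stack([u,v],-1).reshape(-1,2))
    return (o+r*d["depth"].reshape(-1,1)).reshape(h,w,3)
def crop(im,x0,y0,x1,y1,s,name):
    cv2.imwrite(name,cv2.resize(im[y0:y1,x0:x1],None,fx=s,fy=s,interpolation=cv2.INTER_CUBIC))
E
python3 - <<'E'
from bench import *
from h import *
import pickle
D={n:get_image(n) for n in ["scene","top"]}
pickle.dump(D,open("D0.pkl","wb"))
t=D["top"];s=D["scene"]
crop(t["frame"],160,120,310,250,5,"pics/rail1.png")
crop(t["frame"],280,120,420,320,3,"pics/shoes1.png")
crop(s["frame"],180,150,390,330,3.7,"pics/s1.png")
C=cloud(t)
np.set_printoptions(precision=4,suppress=True)
for uv in [(309,157),(310,220),(376,197),(250,300),(225,150),(207,230),(215,195)]:
    print(uv,C[uv[1],uv[0]])
E
```

```text
(309, 157) [ 0.6376 -0.0944  0.0658]
(310, 220) [ 0.4781 -0.1     0.0739]
(376, 197) [ 0.5437 -0.2726  0.0308]
(250, 300) [0.2662 0.0488 0.0003]
(225, 150) [0.6405 0.1117 0.1193]
(207, 230) [0.4464 0.1549 0.079 ]
(215, 195) [0.5346 0.1391 0.0716]
```

View pics/rail1.png

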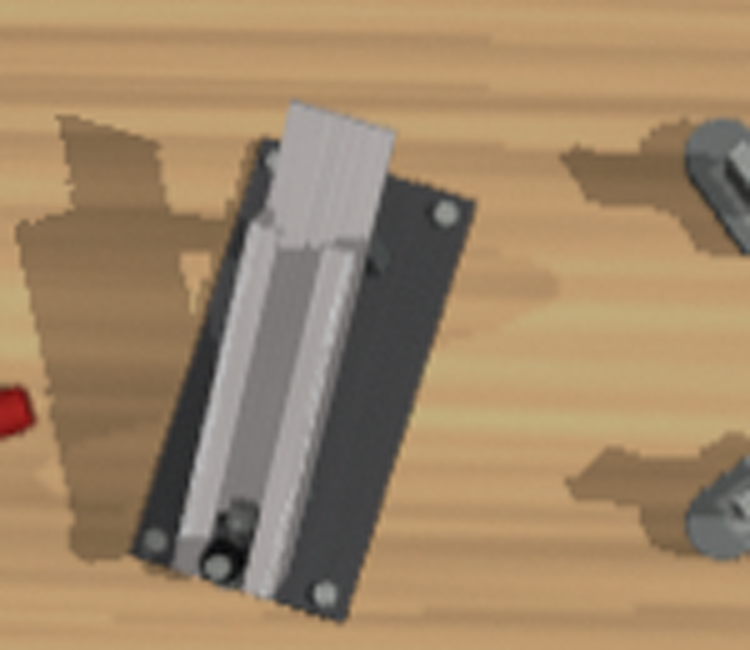

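View pics/shoes1.png

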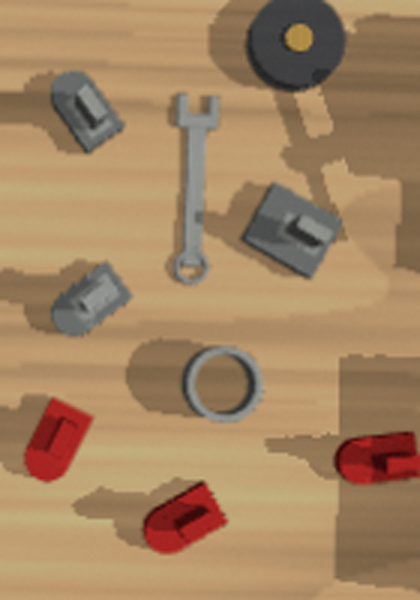

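View pics/s1.png

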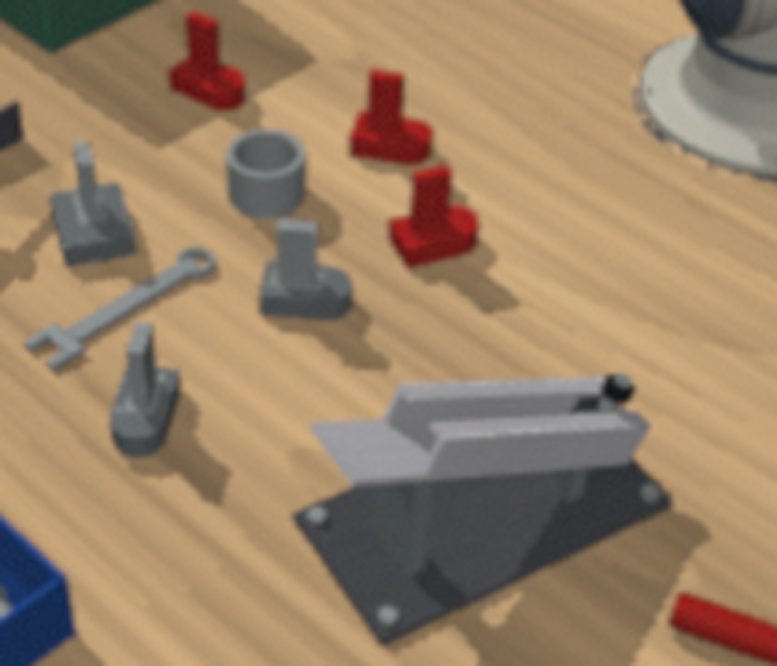

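The layout is clear. The shoe near (309,157) has its nose up-left and the one near (310,220) has its nose down-left. The square-ended wide block is at (376,197). The rail's mouth is at the top, with the knob at its lower end near (204,232).

```bash
cat > meas.py <<'E'
from h import *
import pickle
np.set_printoptions(precision=4,suppress=True)
D=pickle.load(open("D0.pkl","rb"))
a25=np.radians(25)
# shoes: tang-top pixels by depth
for name,(x0,y0,x1,y1) in dict(far=(292,138,328,176),near=(292,200,330,238),wide=(355,175,400,215)).items():
    for cam in ["top"]:
        d=D[cam]; C=cloud(d)[y0:y1,x0:x1].reshape(-1,3)
        m=(C[:,2]>0.07)&(C[:,2]<.085); P=C[m]
        b=C[(C[:,2]>0.015)&(C[:,2]<.03)]
        (cx,cy),(w,h),an=cv2.minAreaRect((P[:,:2]*1000).astype(np.float32))
        (bx,by),(bw,bh),ban=cv2.minAreaRect((C[C[:,2]>0.012][:,:2]*1000).astype(np.float32))
        print(name,cam,m.sum(),P.mean(0),"tangtop",(cx,cy),(w,h),an,"| body",(bx,by),(bw,bh),ban, "body mean",b.mean(0),"zpct",np.percentile(P[:,2],[5,50,95]))
# rail from tops
for cam in ["top","scene"]:
    d=D[cam];C=cloud(d)
    m=(C[...,0]>.4)&(C[...,0]<.72)&(C[...,1]>.06)&(C[...,1]<.22)&(C[...,2]>.04)&(C[...,2]<.16)
    hsv=cv2.cvtColor(d["frame"],cv2.COLOR_BGR2HSV)
    m&=(hsv[...,1]<60)&(hsv[...,2]>90)
    P=C[m]
    # apron points: highest-x
    print(cam,m.sum(),P.min(0),P.max(0))
    yaw=-0.25; org=np.array([.61,.115,.108])
    for it in range(5):
        xr=np.array([np.cos(yaw)*np.cos(a25),np.sin(yaw)*np.cos(a25),np.sin(a25)])
        yr=np.array([-np.sin(yaw),np.cos(yaw),0]); zr=np.cross(xr,yr)
        q=(P-org)@np.c_[xr,yr,zr]
        lip=(abs(q[:,2]-.029)<.005)&(q[:,0]>-.18)&(q[:,0]<-.01)&(abs(q[:,1])<.035)
        # edge per x bin: min & max y
        xs,lo,hi=[],[],[]
        for b in np.arange(-.17,-.02,.004):
            s=lip&(q[:,0]>b)&(q[:,0]<b+.004)
            if s.sum()>4: xs.append(b+.002);lo.append(q[s,1].min());hi.append(q[s,1].max())
        pl=np.polyfit(xs,lo,1);ph=np.polyfit(xs,hi,1)
        yaw+= (pl[0]+ph[0])/2; org=org+yr*(pl[1]+ph[1])/2
    ap=(q[:,0]>.015)&(abs(q[:,2])<.006)&(abs(q[:,1])<.03)
    print("yaw",yaw,"org",org,"width",ph[1]-pl[1],"slopes",pl[0],ph[0],"lipx",q[lip,0].min(),"lip z",np.median(q[lip,2]))
    lx=q[(abs(q[:,2]-.029)<.004)&(abs(q[:,1])<.035)][:,0]
    print("lip xmax",np.percentile(lx,[0,1,99,100]),"apron xmax",np.sort(q[ap,0])[-25::6],"z",np.median(q[ap,2]),"y",q[ap,1].min(),q[ap,1].max(), "slope",np.polyfit(q[ap,0],q[ap,2],1))
E
python3 meas.py
```

```text
far top 58 [ 0.6429 -0.0971  0.0766] tangtop (642.593017578125, -97.47941589355469) (29.06875228881836, 12.144305229187012) 36.69279098510742 | body (555.736328125, -86.02025604248047) (67.0002212524414, 247.0341339111328) 83.69634246826172 body mean [ 0.648  -0.0918  0.0212] zpct [0.0725 0.0762 0.0809]
near top 56 [ 0.4845 -0.1062  0.0776] tangtop (484.3883361816406, -105.90370178222656) (11.393043518066406, 28.65135955810547) 38.11860275268555 | body (467.11676025390625, -84.69014739990234) (39.78777313232422, 109.12063598632812) 38.99455261230469 body mean [ 0.4799 -0.1005  0.0214] zpct [0.0737 0.0778 0.0813]
wide top 63 [ 0.5435 -0.2842  0.0764] tangtop (543.8606567382812, -284.3284606933594) (31.485876083374023, 11.722040176391602) 64.1871109008789 | body (485.27874755859375, -186.39845275878906) (84.27670288085938, 298.4532165527344) 34.04754638671875 body mean [ 0.5464 -0.274   0.0214] zpct [0.0709 0.077  0.0802]
top 2110 [0.4266 0.079  0.04  ] [0.6638 0.1927 0.1367]
yaw -0.2749431454333772 org [0.6103 0.1162 0.108 ] width 0.051295138178942636 slopes 0.0022198163414780085 -0.0022276300448705304 lipx -0.17926219734782095 lip z 0.028838404248516386
lip xmax [-0.1935 -0.1901 -0.0037 -0.0023] apron xmax [0.0499 0.0508 0.0511 0.0515 0.0524] z 0.00027262915608941405 y -0.027382184317620687 0.026605252719354242 slope [-0.0154  0.0008]
scene 1876 [0.4294 0.0811 0.0401] [0.6641 0.1954 0.1349]
yaw -0.2786670209252851 org [0.611  0.1191 0.108 ] width 0.05199999013720808 slopes 0.0002653615802605735 -0.00027144770922514754 lipx -0.17967639484738365 lip z 0.028348635972464224
lip xmax [-0.1898 -0.1872 -0.0013 -0.0007] apron xmax [0.0515 0.0518 0.0525 0.0529 0.0545] z -7.525098350950792e-05 y -0.025917424303729855 0.027386068682891795 slope [-0.0036 -0.0002]
```

Both views agree on the rail: yaw about -0.277, apron and lip lengths as given, and mouth offsets 2–3 mm apart between cameras, so I'll average them. The shoe tang tops measure 29×12 mm at 77 mm height, as they should. Next I'll check IK for the whole plan.

```bash
cat > plan.py <<'E'
import numpy as np
from scipy.spatial.transform import Rotation as Rn
from bench import *
np.set_printoptions(precision=4,suppress=True)
a=np.radians(25); YAW=-0.277; ORG=np.array([.6092,.1178,.108])
XR=np.array([np.cos(YAW)*np.cos(a),np.sin(YAW)*np.cos(a),np.sin(a)])
YR=np.array([-np.sin(YAW),np.cos(YAW),0]); ZR=np.cross(XR,YR); RR=np.c_[XR,YR,ZR]
NEAR=((.4845,-.1062),np.radians(128.1)); FAR=((.6426,-.0975),np.radians(36.7))
H=.047
def quat(xs,zs,flip):
    x=xs if not flip else -xs; z=-zs
    q=Rn.from_matrix(np.c_[x,np.cross(z,x),z]).as_quat(); return q[[3,0,1,2]]
def pick(sh,h,flip):
    (x,y),t=sh; return np.array([x,y,h]),quat(np.array([np.cos(t),np.sin(t),0]),np.array([0,0,1.]),flip)
def rail(xn,z,flip,y=0.,tang=.043):
    return ORG+RR@np.array([xn+tang,y,z+H]),quat(-XR,ZR,flip)
E
python3 - <<'E'
from plan import *
for n,s in [("near",NEAR),("far",FAR)]:
    for f in (0,1):
        print(n,f)
        for p in [pick(s,.2,f),pick(s,H,f),rail(.03,.08,f),rail(.03,.001,f),rail(-.06,.001,f),rail(-.15,.001,f),rail(-.15,.08,f)]: print("  ",inverse_kinematics(*p))
E
```

```text
near 0
   [-0.2844 -0.1891  1.5052 -0.      1.8256 -0.9494]
   [-0.2844 -0.1664  1.7562 -0.      1.5518 -0.9494]
   [ 0.2537 -0.1832  1.4658 -0.2165  1.4788 -1.0618]
   [ 0.2214 -0.1175  1.5331 -0.2089  1.3421 -1.0646]
   [ 0.3073 -0.2992  1.7572 -0.243   1.3198 -0.9694]
   [ 0.4221 -0.475   1.9567 -0.2841  1.3269 -0.8492]
   [ 0.4801 -0.5477  1.8795 -0.2956  1.4868 -0.837 ]
near 1
   [-0.2844 -0.1891  1.5052 -0.      1.8256  2.1922]
   [-0.2844 -0.1664  1.7562 -0.      1.5518  2.1922]
   [ 0.2537 -0.1832  1.4658 -0.2165  1.4788  2.0798]
   [ 0.2214 -0.1175  1.5331 -0.2089  1.3421  2.077 ]
   [ 0.3073 -0.2992  1.7572 -0.243   1.3198  2.1722]
   [ 0.4221 -0.475   1.9567 -0.2841  1.3269  2.2924]
   [ 0.4801 -0.5477  1.8795 -0.2956  1.4868  2.3046]
far 0
   [-0.2029  0.2286  1.082  -0.      1.831   0.7273]
   [-0.2029  0.2477  1.331  -0.      1.5629  0.7273]
   [ 0.2537 -0.1832  1.4658 -0.2165  1.4788 -1.0618]
   [ 0.2214 -0.1175  1.5331 -0.2089  1.3421 -1.0646]
   [ 0.3073 -0.2992  1.7572 -0.243   1.3198 -0.9694]
   [ 0.4221 -0.475   1.9567 -0.2841  1.3269 -0.8492]
   [ 0.4801 -0.5477  1.8795 -0.2956  1.4868 -0.837 ]
far 1
   [-0.2029  0.2286  1.082  -0.      1.831  -2.4142]
   [-0.2029  0.2477  1.331  -0.      1.5629 -2.4142]
   [ 0.2537 -0.1832  1.4658 -0.2165  1.4788  2.0798]
   [ 0.2214 -0.1175  1.5331 -0.2089  1.3421  2.077 ]
   [ 0.3073 -0.2992  1.7572 -0.243   1.3198  2.1722]
   [ 0.4221 -0.475   1.9567 -0.2841  1.3269  2.2924]
   [ 0.4801 -0.5477  1.8795 -0.2956  1.4868  2.3046]
```

```bash
python3 - <<'E'
from plan import *
import h,cv2
s=state()
move_l(s["ee_pos"]+[0,0,.12],speed=.3); print(state()["time"])
move_to(*pick(NEAR,.2,0)); print(state()["time"],state()["ee_pos"])
d=get_image("wrist"); cv2.imwrite("pics/w1.png",d["frame"])
print(h.proj(d,[[*NEAR[0],.078],[*NEAR[0],.022]]))
C=h.cloud(d); m=(C[...,2]>.072)&(C[...,2]<.083)
m&=(abs(C[...,0]-NEAR[0][0])<.04)&(abs(C[...,1]-NEAR[0][1])<.04)
print(m.sum(),cv2.minAreaRect((C[m][:,:2]*1000).astype(np.float32)),state()["ft_force"])
E
```

```text
0.8
3.4 [ 0.4848 -0.1056  0.2002]
[[281.6738 195.8893]
 [281.9191 180.8598]]
515 ((484.58074951171875, -103.05652618408203), (11.972152709960938, 30.050691604614258), 38.5047492980957) [ 0.6742 -0.0986 -0.1333]
```

View pics/w1.png

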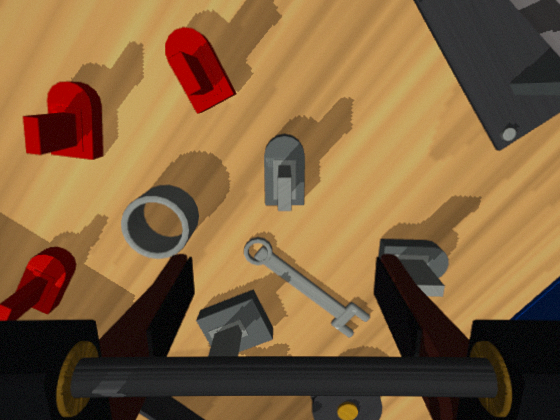

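The wrist view shows the near shoe at (285,170), nose up in the image. It puts the tang at y=-0.103, so the top camera reads about 3 mm low in y, which matches the scene camera on the rail. I'll grasp using the average and lean the rail's y towards the scene value.

```bash
sed -i 's/^ORG.*//; s/ORG=np.array(\[.6092,.1178/ORG=np.array([.6095,.1186/; s/NEAR=((.4845,-.1062),np.radians(128.1))/NEAR=((.4846,-.1040),np.radians(128.4))/' plan.py; python3 - <<'E'
from plan import *
import h,cv2
p,q=pick(NEAR,H,0)
move_l(p+[0,0,.05],speed=.25,orientation=q); move_l(p,speed=.12)
close(); s=state(); print(s["time"],s["finger_gap"],s["ee_pos"],s["ft_force"])
move_l(p+[0,0,.2],speed=.25); s=state(); print(s["time"],s["finger_gap"],s["ft_force"])
move_to(*rail(.06,.09,0)); hold(.1); s=state(); print(s["time"],s["ee_pos"],s["ft_force"])
d=get_image("wrist"); cv2.imwrite("pics/w2.png",d["frame"])
d2=get_image("scene"); cv2.imwrite("pics/s2.png",d2["frame"])
import pickle; pickle.dump((d,d2,s),open("D2.pkl","wb"))
E
```

```text
5.725 0.011781297088186031 [ 0.4846 -0.104   0.0469] [-0.4332 -0.5767  0.1078]
6.675 0.011407627122373377 [ 0.2049 -1.1562 -2.2273]
7.8 [0.6435 0.1072 0.2753] [ 0.2451 -0.2923 -1.5823]
```

View pics/w2.png

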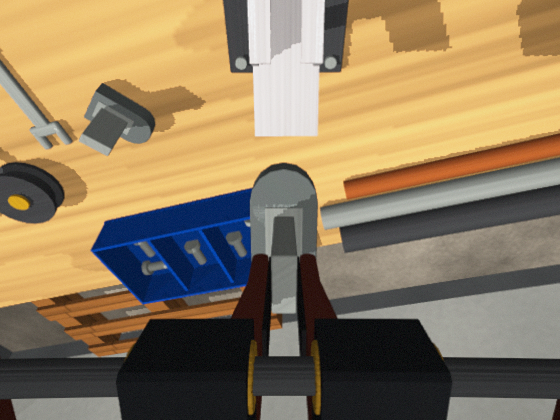

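View pics/s2.png

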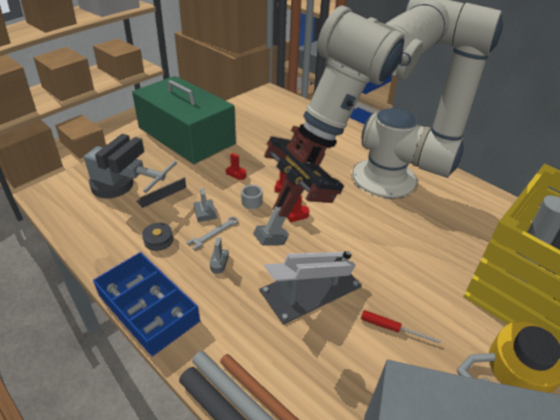

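The wrist view shows the shoe upright in the jaws with its nose (283,165) pointing at the apron (255–318, 135). I'll compare the lateral centres and heights in the rail frame.

```bash
cat > wr.py <<'E'
from h import *
def analyse(d,ORG,RR,xn,zs):
    C=cloud(d); q=(C-ORG)@RR
    hsv=cv2.cvtColor(d["frame"],cv2.COLOR_BGR2HSV); g=hsv[...,1]<60
    def band(x0,x1,z0,z1,step,W=.034):
        xs,c,w=[],[],[]
        for b in np.arange(x0,x1,step):
            m=g&(q[...,0]>b)&(q[...,0]<b+step)&(q[...,2]>z0)&(q[...,2]<z1)&(abs(q[...,1])<W)
            if m.sum()>8:
                y=q[...,1][m]; xs.append(b+step/2); c.append((y.min()+y.max())/2); w.append(np.ptp(y))
        if len(xs)<3: return None
        p=np.polyfit(xs,c,1); return dict(n=len(xs),slope=p[0],ymid=np.median(c),y0=p[1],w=np.median(w))
    print("apron",band(.01,.05,-.006,.006,.003)); print("lips",band(-.15,-.01,.024,.034,.004))
    m=g&(q[...,0]>.01)&(q[...,0]<.07)&(abs(q[...,2])<.006)&(abs(q[...,1])<.02); print("apron z",np.median(q[...,2][m]),"xmax",np.percentile(q[...,0][m],99.5))
    m=g&(abs(q[...,2]-.029)<.004)&(abs(q[...,1])<.027)&(q[...,0]<.02); print("lip z",np.median(q[...,2][m]),"xmax",np.percentile(q[...,0][m],99.5))
    print("shoe",band(xn+.018,xn+.04,zs+.016,zs+.028,.003))
    m=g&(q[...,0]>xn+.002)&(q[...,0]<xn+.03)&(abs(q[...,2]-zs-.022)<.008)&(abs(q[...,1])<.02); print("shoe top z-22",np.median(q[...,2][m])-.022,"slope",np.polyfit(q[...,0][m],q[...,2][m],1)[0])
    m=g&(abs(q[...,2]-zs-.012)<.016)&(abs(q[...,1])<.01)&(q[...,0]>xn-.02); print("shoe nose x",np.percentile(q[...,0][m],[0,.5,2]), "vs",xn)
E
python3 - <<'E'
import pickle
from plan import *
import wr
d,d2,s=pickle.load(open("D2.pkl","rb"))
wr.analyse(d,ORG,RR,.06,.09)
E
```

```text
apron {'n': 14, 'slope': np.float64(0.009116779040095741), 'ymid': np.float64(0.0006908605908523789), 'y0': np.float64(0.0004862285715117151), 'w': np.float64(0.05227701368652948)}
lips {'n': 8, 'slope': np.float64(-0.016948076147028715), 'ymid': np.float64(0.0007726112260481987), 'y0': np.float64(0.0003537623611470686), 'w': np.float64(0.05254365966214473)}
apron z 0.0015953782406207004 xmax 0.054668517709641366
lip z 0.030609591609713317 xmax 0.0003107412744857849
shoe {'n': 8, 'slope': np.float64(0.00539766950274739), 'ymid': np.float64(-0.0012306997668249222), 'y0': np.float64(-0.0016893283074375977), 'w': np.float64(0.03912456102266507)}
shoe top z-22 0.0908197767724793 slope 0.06827272024562636
shoe nose x [0.0607 0.0609 0.0613] vs 0.06
```

```bash
python3 - <<'E'
import pickle
from plan import *
from h import *
d,d2,s=pickle.load(open("D2.pkl","rb"))
q=(cloud(d)-ORG)@RR
g=cv2.cvtColor(d["frame"],cv2.COLOR_BGR2HSV)[...,1]<60
for nm,x0,x1,zc,W in [("apron",.005,.05,.0015,.02),("shoe",.064,.085,.1128,.012)]:
    m=g&(q[...,0]>x0)&(q[...,0]<x1)&(abs(q[...,2]-zc)<.006)&(abs(q[...,1])<W)
    P=q[m]; A=np.c_[P[:,0]-x0,P[:,1],np.ones(len(P))]; c=np.linalg.lstsq(A,P[:,2],rcond=None)[0]; print(nm,m.sum(),c)
crop(d["frame"],200,100,370,280,4,"pics/w2c.png")
E
```

```text
apron 2790 [-0.0027  0.0005  0.0017]
shoe 1462 [ 0.0153 -0.0067  0.1126]
```

View pics/w2c.png

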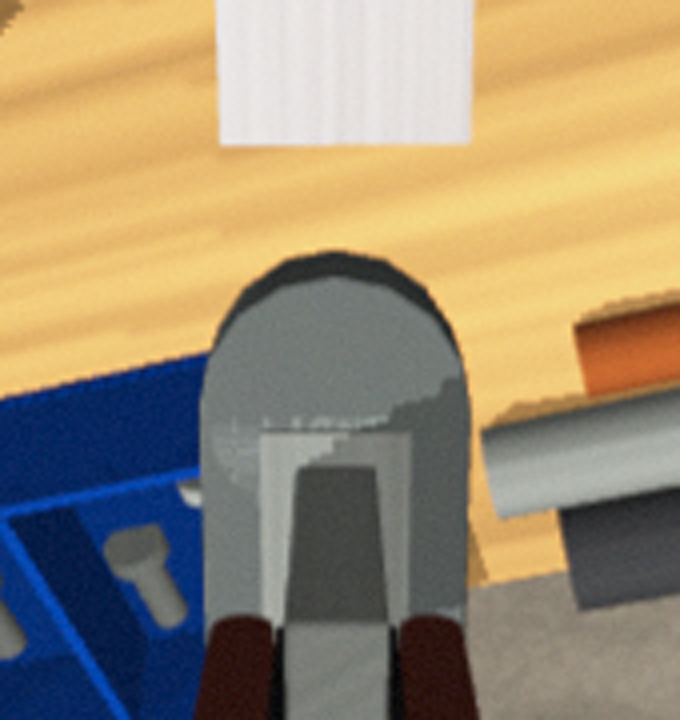

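The shoe is held level (slope 1.5 %). Relative to the shoe, the rail sits about 1.3–1.9 mm further +y and 0.8 mm higher. I'll apply that, lower onto the apron by feel, and enter while watching the forces.

```bash
cat > ins.py <<'E'
from plan import *
def f(n=4):
    F=[];
    for _ in range(n): hold(.02); F.append(state()["ft_force"])
    return RR.T@np.mean(F,0)
def go(xn,z,y,sp,**k): move_l(rail(xn,z,0,y,**k)[0],speed=sp)
E
python3 - <<'E'
from ins import *
Y=.0013
go(.008,.03,Y,.2); go(.008,.006,Y,.1); f0=f(6); print("base",f0)
np.save("f0.npy",f0)
z=.006
while z>-.002:
    z-=.0007; go(.008,z,Y,.03); F=f(2)-f0
    print(round(z,4),F)
    if F[2]>1.5: break
print(state()["time"])
E
```

```text
base [-0.7919 -0.2187 -1.304 ]
0.0053 [ 0.3207  0.7747 -0.1195]
0.0046 [ 0.3606  0.271  -0.1762]
0.0039 [ 0.2514 -0.4433 -0.6596]
0.0032 [ 0.7142  0.5338 -0.0531]
0.0025 [ 0.3861  0.6921 -0.7062]
0.0018 [ 0.2645 -0.132  -0.3109]
0.0011 [ 0.3615  0.935  -0.1236]
0.0004 [0.1607 0.1058 1.2276]
-0.0003 [-0.4743 -0.7214  4.9196]
11.4917
```

Floor contact is at z≈0.3 mm, with stiffness of about 5 N/mm. I'll lift to 1 mm and enter.

```bash
python3 - <<'E'
from ins import *
Y=.0013; f0=np.load("f0.npy"); z=.001
go(.008,z,Y,.03)
for x in [-.006,-.012,-.018,-.024,-.032,-.04]:
    go(x,z,Y,.06); F=f(3)-f0; print(x,F,round(Y,4))
    if abs(F[0])>6 or abs(F[1])>8: print("STOP");break
    if abs(F[1])>2: Y+=F[1]/6000*.7
np.save("Y.npy",Y); s=state(); print(s["time"],s["finger_gap"])
import cv2; d=get_image("wrist"); cv2.imwrite("pics/w3.png",d["frame"])
E
```

```text
-0.006 [-0.4266  0.6003  0.288 ] 0.0013
-0.012 [ 0.4111 -0.0356  0.0286] 0.0013
-0.018 [-0.1249  0.5012 -0.3086] 0.0013
-0.024 [0.6533 0.3765 0.1194] 0.0013
-0.032 [-0.0267  0.5359 -0.3453] 0.0013
-0.04 [-0.039   0.4075 -0.3181] 0.0013
13.7417 0.012116696770764396
```

View pics/w3.png

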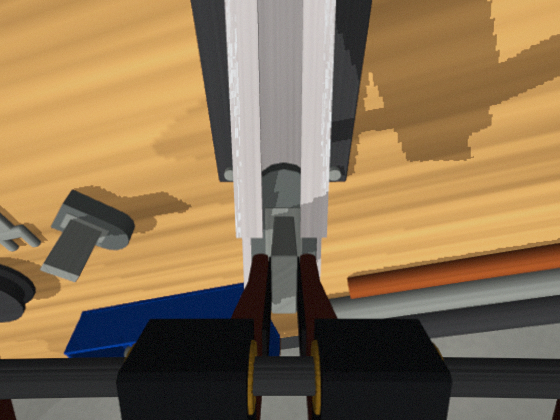

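The shoe is entering cleanly: its nose shows inside the slot at (282,165), with no side force. I'll slide on in checked steps, then creep.

```bash
cat > push.py <<'E'
from ins import *
import sys
def slide(xs,Y,z,f0,**k):
    for x in xs:
        go(x,z,Y,.08,**k); F=f(2)-f0; print(round(x,4),F,round(Y,4))
        if F[0]>4 or abs(F[1])>8: print("STOP"); return x,Y,False
        if abs(F[1])>1.5: Y+=F[1]/5000*.7
    return x,Y,True
def creep(x,xend,Y,z,f0,thr,step=.0015,**k):
    while x>xend:
        x-=step; go(x,z,Y,.06,**k); F=f(2)-f0
        if F[0]>1.5:
            F=f(4)-f0; print(round(x,4),F); 
            if F[0]>thr: return x,Y,True
            step=.0005
        if abs(F[1])>2: Y+=F[1]/5000*.5
    return x,Y,False
E
python3 - <<'E'
from push import *
Y=float(np.load("Y.npy")); f0=np.load("f0.npy"); z=.001
x,Y,ok=slide([-.058,-.076,-.094,-.112],Y,z,f0)
print(state()["time"])
if ok:
    x,Y,ok=creep(x,-.17,Y,z,f0,6.0); print(x,Y,ok)
s=state();print(s["time"],s["ee_pos"],f()-f0)
E
```

```text
-0.058 [-0.2466  0.1224  0.1582] 0.0013
-0.076 [-0.3821 -0.4081 -0.3741] 0.0013
-0.094 [ 0.1264 -0.1672  0.3832] 0.0013
-0.112 [-0.0475 -0.2437 -0.1568] 0.0013
15.425
-0.1555 [ 5.5802 -1.134  -0.1797]
-0.156 [ 5.8099 -1.2961  0.3914]
-0.1565 [ 6.339  -1.3809  0.2854]
-0.15650000000000003 0.0013 True
24.4083 [0.4927 0.1533 0.1052] [ 6.2766 -0.9926  0.7413]
```

Contact at a nose position of about -155 mm, within the -120 to -165 mm expected, with 6.3 N held. I'll release, back off along the tang, and look.

```bash
python3 - <<'E'
from ins import *
import cv2,pickle,h
gripper_open(); x=-.1565
go(x,.09,.0013,.25); hold(.1)
print(state()["time"])
D={n:get_image(n) for n in ["wrist","top","scene"]}; pickle.dump(D,open("D4.pkl","wb"))
cv2.imwrite("pics/w4.png",D["wrist"]["frame"]); h.crop(D["scene"]["frame"],230,200,390,320,5,"pics/s4.png")
E
```

```text
26.3167
```

View pics/w4.png

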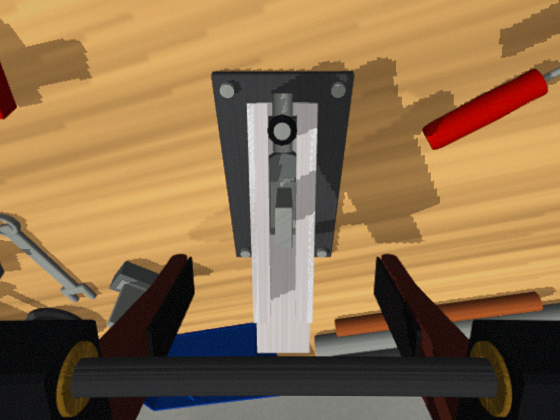

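View pics/s4.png

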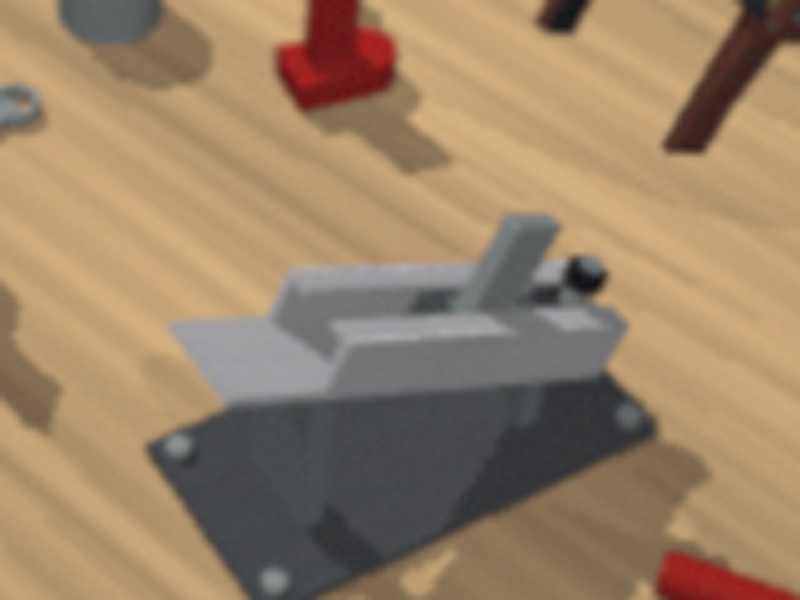

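The first shoe rests with its nose (282,155 in the wrist view) right in front of the knob (282,130), upright in the slot. Now the second shoe.

```bash
sed -i 's/FAR=((.6426,-.0975)/FAR=((.6426,-.0953)/' plan.py; python3 - <<'E'
from ins import *
import cv2,h
go(-.1565,.16,.0013,.3)
p,q=pick(FAR,.2,0); move_to(p,q); hold(.1); print(state()["time"])
d=get_image("wrist")
C=h.cloud(d); m=(C[...,2]>.072)&(C[...,2]<.083)&(abs(C[...,0]-FAR[0][0])<.04)&(abs(C[...,1]-FAR[0][1])<.04)
r=cv2.minAreaRect((C[m][:,:2]*1000).astype(np.float32)); print(m.sum(),r)
# wrist-in-world bias seen on shoe 1 pick: about -1 mm; blend
t=np.array(r[0])/1000
assert abs(t-FAR[0]).max()<.006
xy=(t+np.array(FAR[0]))/2
ang=np.degrees(FAR[1]); print(xy)
p=np.array([*xy,H]); 
move_l(p+[0,0,.05],speed=.3); move_l(p,speed=.12)
close(); s=state(); print(s["time"],s["finger_gap"],s["ft_force"])
move_l(p+[0,0,.2],speed=.3)
move_to(*rail(.06,.09,0,.0013)); hold(.15); s=state(); print(s["time"],s["finger_gap"],s["ee_pos"],s["ft_force"])
d=get_image("wrist"); cv2.imwrite("pics/w5.png",d["frame"])
import wr; wr.analyse(d,ORG,RR,.06,.09)
E
```

```text
28.325
509 ((646.14208984375, -93.58837127685547), (30.34841537475586, 11.94147777557373), 36.632015228271484)
[ 0.6444 -0.0944]
30.5833 0.011772895670441293 [-0.1881 -0.2317  0.4476]
33.15 0.011688777609597124 [0.6441 0.1096 0.2753] [-0.2231  0.3077 -1.5045]
apron {'n': 14, 'slope': np.float64(0.007443177520277336), 'ymid': np.float64(0.0008017628883997992), 'y0': np.float64(0.0004959990698343946), 'w': np.float64(0.0520087741773092)}
lips {'n': 8, 'slope': np.float64(-0.011953072568484354), 'ymid': np.float64(0.0006662838864600756), 'y0': np.float64(0.0003388261053861682), 'w': np.float64(0.05243479570491345)}
apron z 0.0016053205816315315 xmax 0.05463274171536332
lip z 0.030615640711715367 xmax 0.00025890664270278974
shoe {'n': 8, 'slope': np.float64(-0.010520805542437367), 'ymid': np.float64(0.0019336345323520132), 'y0': np.float64(0.0028415058307544997), 'w': np.float64(0.039104888887588334)}
shoe top z-22 0.09099567839050673 slope 0.06431629354858666
shoe nose x [0.0603 0.0607 0.0611] vs 0.06
```

View pics/w5.png

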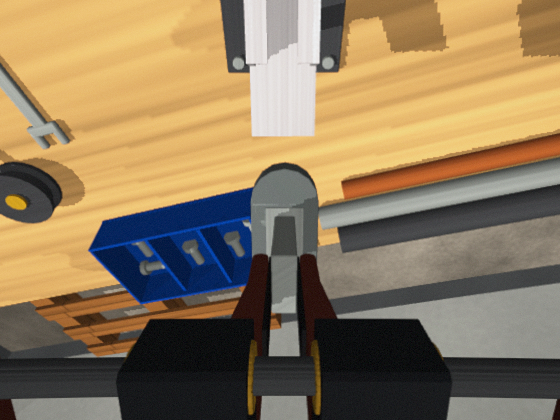

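The second shoe is held level, nose downhill. Relative to the rail it sits about 1.8 mm further +y than the first did, so I'll set the cross offset to 0 and enter with force checks.

```bash
python3 - <<'E'
from push import *
Y=0.; z=.0011
go(.012,.03,Y,.25); go(.012,.004,Y,.1); f0=f(8); print("base",f0); go(.012,z,Y,.04)
np.save("f0.npy",f0)
x,Y,ok=slide([-.005,-.012,-.02,-.03,-.045,-.060,-.074],Y,z,f0)
np.save("Y.npy",Y); print(state()["time"],state()["finger_gap"])
if ok:
    x,Y,ok=creep(x,-.1,Y,z,f0,7.0); print(x,Y,ok); np.save("Y.npy",Y); np.save("x.npy",x)
s=state();print(s["time"],f(8)-f0)
E
```

```text
base [-0.3841  0.171  -1.0742]
-0.005 [-0.1042 -0.1498 -0.611 ] 0.0
-0.012 [ 0.4804  0.2493 -0.5245] 0.0
-0.02 [-0.1756 -0.0851 -0.8065] 0.0
-0.03 [-0.2405 -0.1155 -0.6246] 0.0
-0.045 [-0.0565 -0.2604 -0.0308] 0.0
-0.06 [-0.3163 -0.338   0.2368] 0.0
-0.074 [-0.2564  0.1226  0.0216] 0.0
36.8083 0.011851072393029327
-0.0845 [ 4.231  -0.395   0.0023]
-0.085 [ 6.0803 -0.3614  1.3756]
-0.0855 [ 6.4934 -0.4291  1.2291]
-0.086 [ 6.6638 -0.1405  2.0741]
-0.0865 [ 7.0015 -0.8381  2.4269]
-0.08650000000000001 0.0 True
40.2583 [ 7.0849 -0.6289  2.371 ]
```

The second shoe met the first at -85 mm, just where expected (-155 + 70), and held 7 N. I'll release, retreat, and check.

```bash
python3 - <<'E'
from ins import *
import cv2,pickle,h
hold(.2); print(f()-np.load("f0.npy"))
gripper_open(); x=float(np.load("x.npy"))
go(x,.09,0,.25); go(x-.03,.17,0,.25); hold(.1)
D={n:get_image(n) for n in ["wrist","top","scene"]}; pickle.dump(D,open("D6.pkl","wb"))
cv2.imwrite("pics/w6.png",D["wrist"]["frame"]); h.crop(D["scene"]["frame"],230,200,390,320,5,"pics/s6.png")
s=state(); print(s["time"],s["ft_force"])
for n in ["scene","wrist"]:
    q=(h.cloud(D[n])-ORG)@RR; m=(abs(q[...,2]-.078)<.006)&(abs(q[...,1])<.015)&(q[...,0]<0)&(q[...,0]>-.15)
    P=q[m]; a=P[P[:,0]<-.075]; b=P[P[:,0]>-.075]
    for k in (a,b): print(n,len(k),"x",np.percentile(k[:,0],[2,98]),"y",np.percentile(k[:,1],[2,98]) ,"z",np.median(k[:,2]))
E
```

```text
[7.0115 0.052  2.7282]
43.1417 [ 0.0888 -0.3415 -0.2467]
scene 49 x [-0.1212 -0.0926] y [-0.0049  0.0089] z 0.07655940011147253
scene 48 x [-0.0516 -0.0238] y [-0.0023  0.0083] z 0.07649557226158418
wrist 491 x [-0.1241 -0.0951] y [-0.0039  0.0073] z 0.07949457201158175
wrist 419 x [-0.0545 -0.0258] y [-0.0042  0.0069] z 0.07937147336907008
```

View pics/w6.png

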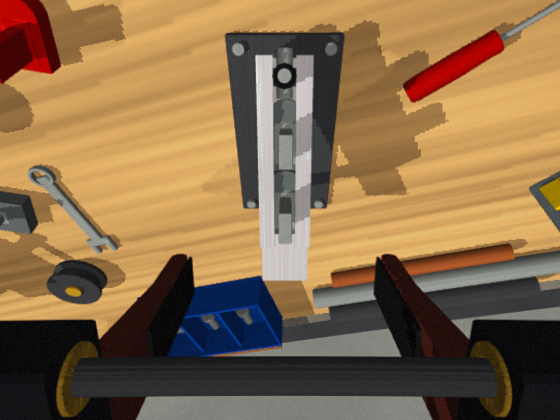

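View pics/s6.png

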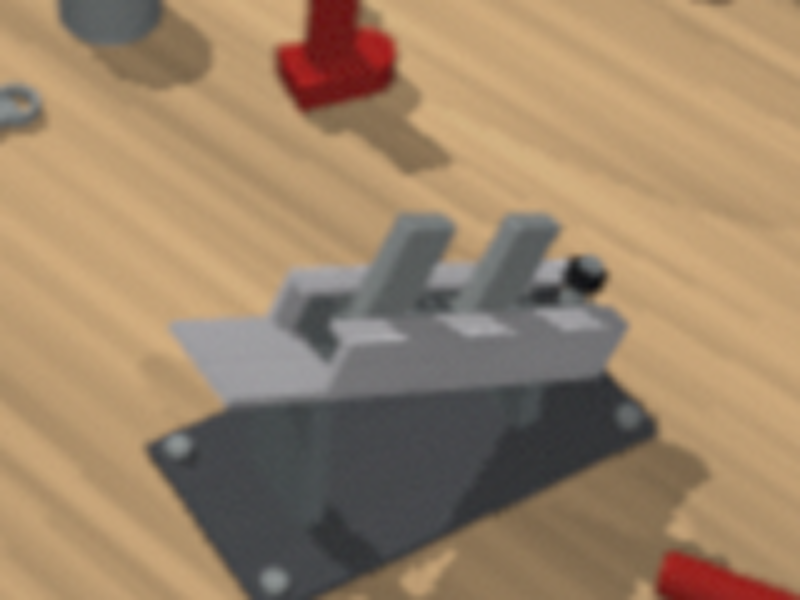

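The tang spacing is 69.5 mm in both views, against 70 when touching. The knob sits at (347,255) in the scene view, the same pixel as at the start. Handing in.

```bash
python3 - <<'E'
from bench import *
print(job_done(), state()["time"])
E
```

```text
the job is handed in; nothing more can be done
the job is handed in; nothing more can be done
```

Both grey shoes are in the rail, noses downhill and tangs up through the slot. I handed the job in at about 43 s of the 64 s allowed; no verdict is reported.

- **First shoe:** it met the stop's plunger with its nose about 155 mm below the mouth. I pressed it with about 6.3 N, under the 16 N at which the stop slips.
- **Second shoe:** it met the first at about 85 mm, just where one shoe length (70 mm) predicts. I pressed it with about 7 N and held it there.
- **Last checks:** with the gripper open and clear, the tangs stood about 69–70 mm apart in the scene and wrist views. The stop's knob was at the same scene-view pixel as at the start. I didn't touch or go near the wide block, the red look-alikes or the other things.

**Disagreements:**
- The cameras differed by about 3 mm. The top camera read y too low, so I set the cross alignment from the wrist view and checked it by the side forces, which stayed under about 1.5 N.
- While pressing at both contacts, the force rose only 0.2–0.5 N per 0.5 mm. The tang probably slipped a little in the pads, and there was no sign that the stop had moved.

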